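# Free a handpiece from its washer clamp and hold it down on the oil nozzle

### The job

The metal handpiece still stands clamped in its white washer socket: swing the clamp lever fully open, then lift the handpiece out and, keeping it upright, put its open rear end over the nozzle of the oil care station. Press it down against the spring sleeve until it meets the hard stop and keep it pushed firmly against that stop, more than the spring alone but without forcing it: the job finishes with the handpiece still in the gripper and still pressed fully home. Leave the two bur blocks and the dropper bottle where they are.

Things in the scene. Friction and masses are not known exactly. Their poses are not given: they have to be found in the camera images.
- handpiece: Straight steel dental handpiece, about 90 g, round, 104 mm long, nose up. Origin: centre of its rear (lower) end face; z up its axis. From there up: tube 21 mm wide, 0-30 mm, open below, bore 15 mm wide and 30 deep; knurled lock ring 25 mm wide, 30-46 mm; plain body 16 mm wide, 46-82 mm (grip it about 70 mm up); nose tapering to 8 mm at 104 mm. Its turn about z does not matter.
- dock: Washer socket block, white plastic, fixed, 66 (x) x 110 (y) x 36 mm high, with a round well of 25 mm diameter in its middle, 24 mm deep. Origin: centre of the underside; z up. The clamp lever turns on a post at its -y end. A 12 mm thick water stub sticks out 15 mm on its +x side, 18 mm up.
- dock_well (a point): Centre of the well's floor, 12 mm above the table, on which the handpiece's rear end stands at the start.
- clamp_lever (a joint): Angle (rad) of the flat steel lever, 60-65 mm above the table. 0 = shut: it points to the dock's +y, its fork over the lock ring bars the handpiece from lifting. Grows anticlockwise seen from above, towards the dock's -x; end of travel 1.75, open beyond 1.3. Starts at 0 to 0.12. Stiff hinge: stays where left, takes about 1 N at the finger post.
- clamp_pivot (a point): The lever's vertical hinge axis, at the height of the lever's upper face (65 mm above the table); 38 mm from the well's axis towards the dock's -y.
- clamp_post (a point): Centre of the top of the upright black finger post near the lever's free end: 12 mm diameter, rises 24 mm above the lever to 89 mm above the table; 80 mm from the hinge axis. Pinch it or push it sideways from above.
- care_station: Oil care station, fixed: white housing with a flat top at 48 mm, from -55 to +75 mm in its x and -120 to +60 mm in its y. Origin: on the table under the nozzle axis; z up. An oil canister of 52 mm diameter stands on it at (10, -86) mm, its top 144 mm above the table.
- nozzle_seat (a point): On the nozzle axis, centre of the top face of the fixed round steel collar (30 mm diameter), 60 mm above the table: the hard stop that the handpiece's rear end face must reach. A fixed brass nozzle stem of 11 mm diameter with a tapered tip rises 22 mm above this point, to 82 mm.
- oil_sleeve (a joint): How far (m) the grey spring sleeve (19 mm wide, around the stem) is pressed down: 0 = up, 10 mm proud of the collar, top 70 mm above the table; 0.010 = level with the collar, where the handpiece's end face meets the hard stop. The spring pushes back with 3 N at 0 and 8 N at 0.010 and lifts it again when let off.
- sleeve_top (a point): Centre of the spring sleeve's top face; goes down with it.
- bur_block_a: Bystander: round pale plastic bur block, 68 mm diameter, 14 mm high, with thin steel burs standing up to 38 mm above the table. Origin: centre of the underside.
- bur_block_b: Bystander: a second bur block like the first.
- dropper_bottle: Bystander: small amber bottle, 38 mm diameter, 75 mm high. Origin: centre of the underside.
There are look-alikes about, which are no part of the job. What is shaped like the handpiece but yellow is not meant.

How it is judged:
On the way, in this order (a step that is already met when the one before it is completed fails the run):
1. the clamp lever is swung open (beyond 1.3 rad) with the handpiece still standing in its socket (value of joint clamp_lever above 1.3 rad and distance between handpiece and dock_well below 0.012 m), for 0.2 s.
2. the handpiece is lifted clear of the socket in the fingers, upright (z of handpiece in the frame of dock_well above 0.035 m and contact force between the fingers and handpiece above 2 N and angle between handpiece's own z axis and vertical below 0.35 rad), for 0.2 s.
At the end, for the whole second after the job is handed in: Handpiece gripped (over 5 N), at rest, upright within 0.12 rad, within 4 mm of the nozzle axis and 2 mm of the collar, sleeve over 9 of 10 mm down, pushing on the station with over 8.5 N (spring alone 8 N); robot itself not touching the station; lever open over 1.0 rad; through the last second (value of joint oil_sleeve above 0.009 m and horizontal distance between handpiece and nozzle_seat below 0.004 m and z of handpiece in the frame of nozzle_seat below 0.002 m and angle between handpiece's own z axis and vertical below 0.12 rad and contact force between handpiece and care_station above 8.5 N and contact force between the fingers and handpiece above 5 N and contact force between the arm and care_station below 0.5 N and linear speed of handpiece below 0.01 m/s and value of joint clamp_lever above 1 rad); the arm keeps its last pose, push and grip.
It fails at once if the handpiece is forced onto the nozzle (over 45 N) (contact force between handpiece and care_station above 45 N).
It fails at once if a bystander is pushed more than 20 mm away (distance of any of bur_block_a, bur_block_b, dropper_bottle from where it was at the start of the episode above 0.02 m).
It also fails if it takes over 58 s, if anything falls off the work surface, if the arm or the gripper's body presses on something with over 40 N, if the wrist force passes 120 N, or if a joint passes its speed limit or range.

### The arm

A 7-joint arm with a two-finger parallel gripper is mounted at the origin on the work surface. World frame = base frame: x ahead of the robot, y to its left, z up, the work surface at z = 0. Lengths are in m, angles in rad, forces in N, time in s.
With the tool pointing down it reaches from about 0.4 to 0.875 m from the base axis. Payload 19.3 kg.
Tool frame: the origin (TCP) lies on the centre line of the jaws, within the pads' length; the fingertips stand 11 mm ahead of it and the grasp point (between the pads) lies 8 mm behind it; z points along the fingers, y is the line along which they close (so a half turn about z gives the same grasp; the last joint's range is limited). The gripper opens to 85 mm and grips with 20 to 120 N. Pads are 22 mm wide; open, the fingers measure 114 mm over their backs; the gripper's body (76 mm by 85 mm) begins 54 mm behind the grasp point. The pads swing forward as they close: fully open they stand 13 mm farther back than shut.
Start: joints at [-1.402, 0.521, -0.036, 1.599, 0.021, 1.021, -0.113], TCP at [0.148, 0.607, 0.242] pointing down, gripper open.
Joint ranges: [-2.91, 2.91], [-0.3, 2.13], [-1.5, 1.42], [0.17, 2.43], [-1.26, 4.41], [0.16, 1.93], [-2.52, 2.52]. Speed limits (rad/s): [1.89, 1.89, 2.39, 2.39, 3.01, 3.01, 3.01].

### API

Orientations are given as a unit quaternion [w, x, y, z].
In Python, from rig import ctrl, snapshot, get_calibration, nets gives the robot as it stands.
- The arm moves only by the tool play_rows, never from a script. Its argument "motion" is a list that holds one entry, the list of rows, each a list of 7 numbers: the shift along the tool's x, y, z in mm, then the turn, a rotation vector about the tool's x, y, z in degrees, then the finger opening in mm, from 0 to 85.4. In form: [[[tx, ty, tz, wx, wy, wz, gripper], ...]]. A call has 1 to 5 rows; each row shifts and turns the commanded pose from where the row before left it, along the tool's axes as they then stand; what a row does not reach is not made up. A row lasts 1/12 s, in which the tool goes at most 41.7 mm and 7.16 degrees, less where a joint would pass 70% of its speed; a pose out of reach is approached as far as the arm can. A call is refused whole if a number of a shift passes 41.7 or a number of a turn 7.16, either way. A call with a gripper value outside its range is refused whole. The fingers move at their own pace and stop on an object; "force" is the grip in N (left out, the last holds). Time passes only in rows, so rows that do not move let the fingers close. It gives the time, the measured TCP pose, the force, the opening and the grip force at its end, in the units of the state.
- ctrl.observe(): the state, without advancing time (a new reading comes with each control period).
- snapshot(name): name is "side" or "top" or "wrist"; returns the picture (480x640x3 uint8, red, green, blue); there is no depth.
- get_calibration(name): a dict with "fov_y" (degrees; the focal length in pixels is half the picture's height over the tangent of half this angle, whatever the lens; pixels are square), "cx", "cy" (the principal point, pixels), "xyz" and "rotation" of the camera in the world. Camera axes: x right, y down, z forward; pixel columns grow to the right and rows downward; lengths in m; the calibration is good to about 2 mm. A picture is of the moment at which its call begins: read the wrist's pose just before it. get_calibration takes no time and is no camera call; for the wrist camera it gives the pose at the moment of the call.
- ctrl.close_job(): hands the job in; it is judged then, once.
Trained networks look in the newest picture that a camera, given by its name, has taken for a name from the list of things; names that differ only in an ending like _2 or _b are one class to them, and where a whole thing is asked for, a point or a joint stands for the part that bears it (a point fixed in the world has none). Each returns a list of dicts, best first, with "p" (0 to 1); they miss things now and then, are a little off and sometimes report something else, mostly with a low value. They report only what shows in the picture. A call takes as long as a camera call. They do not tell look-alikes from the thing itself.
- nets.look_for(label, camera): "position" ([column, row] in pixels, amid what is visible of it).
The state is a dict: "time": time; "joints": joint angles; "dq": joint speeds; "tau": joint torques, N m; "ee_pos": TCP position; "orientation": TCP orientation; "force": force on the tool from outside, world axes, zero at the start; "wrist_torque": the same for the moment, N m; "gripper_width": opening from 0.0 (shut) to 1.0 (fully open); "finger_force": force on a finger pad.
Only numpy, scipy, OpenCV 4.12 (cv2) and the standard library are available. Lean on these libraries where they do the work, as an engineer would, in place of code of your own. Each camera call takes 0.05 s, during which the arm holds its last target. There are 200 camera calls.

## Working session

There is one attempt and no reset: what is moved stays moved. The work goes in short steps, Python scripts to look and compute and a tool call to move; the robot and the scene stay as the last step left them, time stands still between calls to the robot, and variables do not carry over. Pictures are saved under pics/ and viewed, at most 10 in all, crops included, and the job is handed in when it is done.

Besides the shell and the picture viewer there is one more tool, called by a JSON object that holds its "name" and its "arguments". play_rows: Moves the arm, as the interface text tells. Its arguments: {"type":"object","properties":{"motion":{"type":"array","items":{"type":"array","items":{"type":"array","items":{"type":"number"}}}},"force":{"type":"number"}},"required":["motion"]}

```bash
mkdir -p pics; cat > h.py <<'E'
import numpy as np,cv2
from rig import ctrl,snapshot,get_calibration,nets
def K(c):
    f=240/np.tan(np.radians(c['fov_y'])/2); return f
def R(c):
    r=np.array(c['rotation'],float)
    if r.shape==(3,3): return r
    from scipy.spatial.transform import Rotation as Ro
    return Ro.from_quat([r[1],r[2],r[3],r[0]]).as_matrix()
def atz(c,px,z):
    f=K(c); d=R(c)@np.array([(px[0]-c['cx'])/f,(px[1]-c['cy'])/f,1]); o=np.array(c['xyz']); return o+d*(z-o[2])/d[2]
def proj(c,p):
    q=R(c).T@(np.array(p)-np.array(c['xyz'])); f=K(c); return [c['cx']+f*q[0]/q[2],c['cy']+f*q[1]/q[2]]
E
python3 - <<'E'
from h import *
for n in ("top","side","wrist"):
    im=snapshot(n); cv2.imwrite(f'pics/{n}0.png',im[:,:,::-1]); c=get_calibration(n); print(n,{k:np.round(v,4).tolist() for k,v in c.items()})
    for l in ("handpiece","dock","clamp_post","care_station","sleeve_top","bur_block_a","dropper_bottle"):
        print(l,[(np.round(d['position']).tolist(),round(d['p'],2)) for d in nets.look_for(l,n)[:4]])
print(ctrl.observe())
E
```

```text
top {'fov_y': 52.7961, 'cx': 319.4003, 'cy': 245.3751, 'xyz': [0.4626, -0.054, 0.8636], 'rotation': [-0.0851, 0.7336, -0.6698, 0.0778]}
handpiece [([487.0, 303.0], 0.53), ([426.0, 302.0], 0.49)]
dock [([415.0, 304.0], 0.7)]
clamp_post [([420.0, 311.0], 0.78)]
care_station [([217.0, 287.0], 0.92), ([418.0, 304.0], 0.44)]
sleeve_top [([420.0, 311.0], 0.69), ([195.0, 290.0], 0.44)]
bur_block_a [([375.0, 214.0], 0.7), ([198.0, 180.0], 0.7)]
dropper_bottle [([287.0, 181.0], 0.64)]
side {'fov_y': 42.5544, 'cx': 323.1447, 'cy': 245.5716, 'xyz': [0.5154, -0.8763, 0.7028], 'rotation': [-0.441, 0.8951, -0.0545, 0.0363]}
handpiece [([297.0, 314.0], 0.68), ([306.0, 382.0], 0.56)]
dock [([286.0, 325.0], 0.47)]
clamp_post [([283.0, 326.0], 0.67)]
care_station [([280.0, 210.0], 0.94)]
sleeve_top []
bur_block_a [([367.0, 188.0], 0.77), ([388.0, 300.0], 0.67)]
dropper_bottle [([393.0, 226.0], 0.73)]
wrist {'fov_y': 70.8611, 'cx': 320.5343, 'cy': 241.6817, 'xyz': [0.0741, 0.6255, 0.3742], 'rotation': [0.1187, 0.7774, 0.6109, 0.092]}
handpiece []
dock []
clamp_post []
care_station []
sleeve_top []
bur_block_a []
dropper_bottle []
{'time': 1.2, 'joints': array([-1.40219186,  0.52139585, -0.03630628,  1.59949398,  0.02118947,
        1.0211001 , -0.11282659]), 'dq': array([ 0.0005918 ,  0.00227274,  0.00025085,  0.00052333, -0.00150411,
       -0.00064828, -0.00036601]), 'tau': array([-1.66120109e-03, -9.26844192e+01,  1.97726525e+00, -3.70245552e+01,
        1.78784161e-02,  1.92483225e-03,  2.41638270e-05]), 'ee_pos': array([0.14785435, 0.60725437, 0.24229546]), 'orientation': array([-6.76350930e-06,  1.19153307e-01,  9.92875868e-01, -6.16935511e-06]), 'force': array([-0.95408384, -0.13425862,  1.24231435]), 'wrist_torque': array([-0.00728726,  0.02151655, -0.00112846]), 'finger_force': 0.0, 'gripper_width': 0.998653115964652}
```

```bash
python3 - <<'E'
import cv2,numpy as np
a=cv2.imread('pics/top0.png')[130:400,120:560];b=cv2.imread('pics/side0.png')[130:430,200:460]
cv2.imwrite('pics/topc.png',cv2.resize(a,(792,486),interpolation=cv2.INTER_CUBIC))
cv2.imwrite('pics/sidec.png',cv2.resize(b,(520,600),interpolation=cv2.INTER_CUBIC))
E
```

```text
(no output)
```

View pics/topc.png

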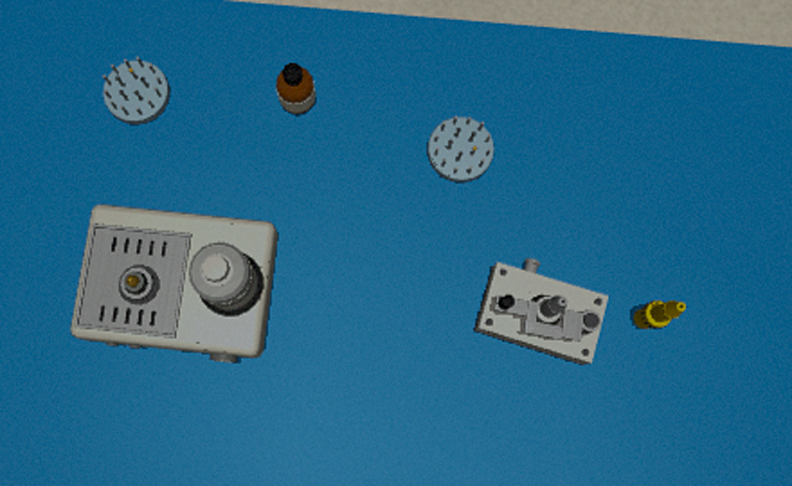

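View pics/sidec.png

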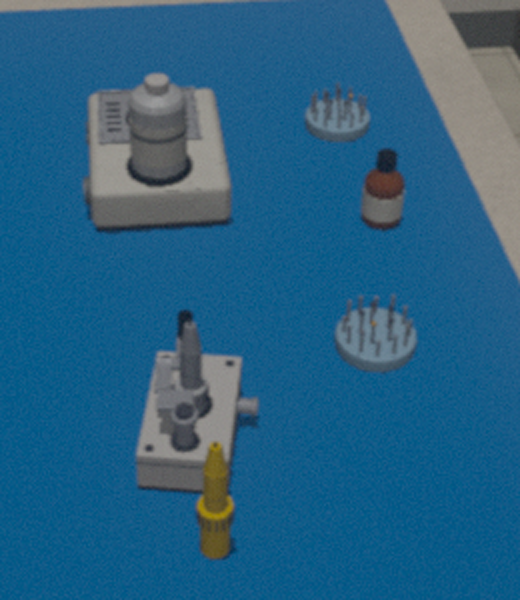

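The top crop (scale 1.8, origin 120,130) shows two handpiece shapes. The grey steel one stands in the white dock, nose at px (431,297). The yellow one stands free at px (498,300). The steel one in the socket under the lever fits the description; the yellow one is the look-alike. The black finger post is at px (400,298), the hinge at (448,309) and the nozzle tip at (194,286). The water stub is at the upper side of the picture, so the lever opens towards the lower side.

```bash
python3 - <<'E'
from h import *
ct=get_calibration('top');cs=get_calibration('side')
T=lambda n,x,y,z:print(n,atz(ct,(120+x/1.8,130+y/1.8),z)[:2].round(4))
S=lambda n,x,y,z:print(n,'side',atz(cs,(200+x/2,130+y/2),z)[:2].round(4))
T('post',505,302,.089);S('post',185,316,.089)
T('pivot?',590,322,.07);T('nose',560,300,.116);S('nose',191,326,.116)
T('nozzle tip',133,281,.082);T('canister',212,268,.144);S('can',157,83,.144)
for n,p in dict(a=(497,264),b=(607,297),c=(593,362),d=(478,331)).items(): T('dock'+n,*p,.036)
for n,p in dict(a=(95,207),b=(275,223),c=(263,357),d=(73,335)).items(): T('stn'+n,*p,.048)
T('burA',136,92,.014);T('burB',461,149,.014);T('bottle',293,75,.075);T('yellow',680,307,.1)
im=cv2.imread('pics/top0.png')
a=im[250:350,375:525];b=im[250:330,155:275]
cv2.imwrite('pics/z.png',np.vstack([cv2.resize(a,(750,500)[:2] if 0 else (450,300),interpolation=3),cv2.resize(b,(450,300),interpolation=3)]))
E
```

```text
post [ 0.5698 -0.1751]
post side [ 0.5702 -0.1824]
pivot? [ 0.5613 -0.256 ]
nose [ 0.5721 -0.218 ]
nose side [ 0.571 -0.224]
nozzle tip [0.5593 0.1599]
canister [0.5685 0.0788]
can side [0.5688 0.0668]
docka [ 0.6131 -0.1738]
dockb [ 0.5908 -0.2801]
dockc [ 0.5283 -0.2686]
dockd [ 0.5474 -0.1595]
stna [0.6313 0.2164]
stnb [0.6313 0.042 ]
stnc [0.5043 0.0388]
stnd [0.5083 0.2172]
burA [0.7632 0.2049]
burB [ 0.7322 -0.134 ]
bottle [0.7726 0.038 ]
yellow [ 0.5779 -0.3266]
```

View pics/z.png

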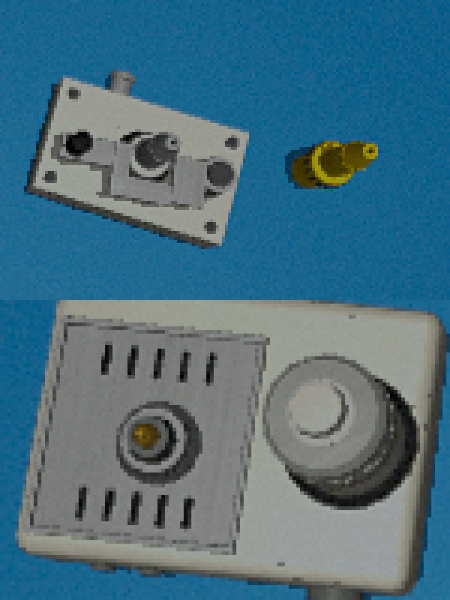

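The enlarged crop confirms it: the grey steel piece is under the lever's fork in the white dock, and the yellow one stands apart. Next I swing along an arc to above the post.

{"name": "play_rows", "arguments": {"motion": [[[-39,0,0,0,0,3.5,40],[-39,0,0,0,0,3.5,40],[-39,0,0,0,0,3.5,40],[-39,0,0,0,0,3.5,40],[-39,0,0,0,0,3.5,40]]], "force": 20}}

```text
time: 1.62
ee_pos: [0.3313, 0.5379, 0.2423]
orientation: [0.0, 0.27, 0.963, 0.0]
force: [0.3, 0.6, -0.1]
gripper_width: 0.468
finger_force: 0.0
```

{"name": "play_rows", "arguments": {"motion": [[[-39,0,0,0,0,3.5,40],[-39,0,0,0,0,3.5,40],[-39,0,0,0,0,3.5,40],[-39,0,0,0,0,3.5,40],[-39,0,0,0,0,3.5,40]]]}}

```text
time: 2.03
ee_pos: [0.4837, 0.4173, 0.2423]
orientation: [0.0, 0.414, 0.911, 0.0]
force: [0.6, 0.1, 0.4]
gripper_width: 0.471
finger_force: 0.0
```

{"name": "play_rows", "arguments": {"motion": [[[-39,0,0,0,0,3.5,40],[-39,0,0,0,0,3.5,40],[-39,0,0,0,0,3.5,40],[-39,0,0,0,0,3.5,40],[-39,0,0,0,0,3.5,40]]]}}

```text
time: 2.45
ee_pos: [0.5928, 0.2565, 0.2423]
orientation: [0.0, 0.547, 0.837, 0.0]
force: [0.2, -0.3, -0.5]
gripper_width: 0.471
finger_force: 0.0
```

{"name": "play_rows", "arguments": {"motion": [[[-39,0,0,0,0,3.5,40],[-39,0,0,0,0,3.5,40],[-39,0,0,0,0,3.5,40],[-39,0,0,0,0,3.5,40],[-39,0,0,0,0,3.5,40]]]}}

```text
time: 2.87
ee_pos: [0.6485, 0.0704, 0.2423]
orientation: [0.0, 0.668, 0.744, 0.0]
force: [1.4, 0.4, 0.9]
gripper_width: 0.47
finger_force: 0.0
```

{"name": "play_rows", "arguments": {"motion": [[[-39,-13,0,0,0,3.5,40],[-39,-13,0,0,0,3.5,40],[-39,-13,0,0,0,3.5,40],[-39,-13,0,0,0,3.5,40],[-39,-13,0,0,0,3.5,40]]]}}

```text
time: 3.28
ee_pos: [0.5802, -0.1232, 0.2424]
orientation: [0.0, 0.774, 0.634, 0.0]
force: [1.2, -0.4, 0.5]
gripper_width: 0.466
finger_force: 0.0
```

```bash
cat >> h.py <<'E'
from scipy.spatial.transform import Rotation as Ro
def pose():
    o=ctrl.observe(); q=o['orientation']; return np.array(o['ee_pos']),Ro.from_quat([q[1],q[2],q[3],q[0]]).as_matrix(),o
def delta(target):
    p,r,o=pose(); return (1000*r.T@(np.array(target)-p)).round(1)
E
python3 - <<'E'
from h import *
p,r,o=pose(); print(p.round(4),r.round(3).tolist())
c=get_calibration('wrist');im=snapshot('wrist');cv2.imwrite('pics/w1.png',im[:,:,::-1])
for l in ("handpiece","dock","clamp_post","clamp_pivot"):
    print(l,[(np.round(d['position']).tolist(),round(d['p'],2)) for d in nets.look_for(l,'wrist')[:4]])
print('expect post',proj(c,[.570,-.178,.089]),'nose',proj(c,[.571,-.2205,.116]))
E
```

```text
[ 0.5802 -0.1232  0.2424] [[0.197, 0.98, 0.0], [0.98, -0.197, -0.0], [-0.0, 0.0, -1.0]]
handpiece [([349.0, 379.0], 0.88), ([332.0, 316.0], 0.72)]
dock [([331.0, 285.0], 0.74)]
clamp_post [([319.0, 301.0], 0.98)]
clamp_pivot [([316.0, 304.0], 0.68), ([333.0, 316.0], 0.62)]
expect post [np.float64(321.5817883837364), np.float64(285.6293695724582)] nose [np.float64(332.22209211953896), np.float64(341.495312232042)]
```

View pics/w1.png

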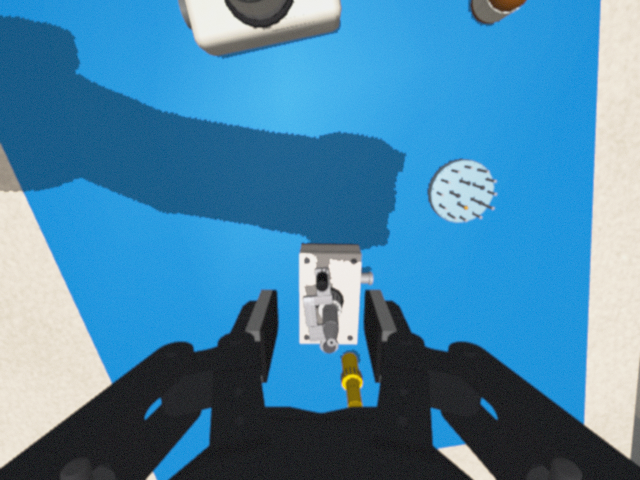

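The post top shows at about (322,285) and the nose at (330,344), both matching my estimates (321.6,285.6) and (332,341). Next I descend on the post.

{"name": "play_rows", "arguments": {"motion": [[[-28,1,30,0,0,0,40],[-28,0,30,0,0,0,40],[0,0,35,0,0,0,40],[0,0,35,0,0,0,40],[0,0,29,0,0,0,40]]]}}

```text
time: 3.95
ee_pos: [0.5711, -0.1752, 0.0809]
orientation: [-0.001, 0.772, 0.636, -0.0]
force: [0.7, 0.6, -0.3]
gripper_width: 0.468
finger_force: 0.0
```

{"name": "play_rows", "arguments": {"motion": [[[0,0,0,0,0,0,8],[0,0,0,0,0,0,8],[0,0,0,0,0,0,8],[0,0,0,0,0,0,8],[0,0,0,0,0,0,8]]], "force": 20}}

```text
time: 4.37
ee_pos: [0.5715, -0.1759, 0.0843]
orientation: [0.0, 0.772, 0.635, 0.0]
force: [0.7, 1.9, -12.4]
gripper_width: 0.127
finger_force: 19.9
```

```bash
python3 - <<'E'
from h import *
p,r,o=pose(); print(p.round(4),o['gripper_width'],o['finger_force'],o['force'].round(1))
well=np.array([.570,-.2215]);d=np.array([.188,.982]);piv=well-.038*d
v=p[:2]-piv;print('r',np.linalg.norm(v)); th0=np.arctan2(v[1],v[0]);print('lever',th0-np.arctan2(d[1],d[0]))
# arc with tool turning along: total 1.5 rad more
n=20;a=np.radians(4.5)
P=p[:2];Rr=r[:2,:2]
th=th0
c=np.array([[np.cos(a),-np.sin(a)],[np.sin(a),np.cos(a)]])
q=piv+c@(P-piv);print('row (turn wz=-4.5):',1000*Rr.T@(q-P))
E
```

```text
[ 0.5715 -0.1759  0.0843] 0.12681350172783926 19.91673231124878 [  0.7   1.9 -12.4]
r 0.0833481420888873
lever 0.08486292751651492
row (turn wz=-4.5): [-0.84397391 -6.48981446]
```

{"name": "play_rows", "arguments": {"motion": [[[-2,-12,0,0,0,0,8],[-3.5,-11.5,0,0,0,0,8],[-5.5,-11,0,0,0,0,8],[-7,-10,0,0,0,0,8],[-8.5,-9,0,0,0,0,8]]]}}

```text
time: 4.78
ee_pos: [0.5139, -0.1925, 0.0846]
orientation: [0.001, 0.772, 0.635, 0.001]
force: [2.7, 1.0, 1.9]
gripper_width: 0.13
finger_force: 20.4
```

{"name": "play_rows", "arguments": {"motion": [[[-9.5,-7.5,0,0,0,0,8],[-10.5,-6,0,0,0,0,8],[-11.5,-4,0,0,0,0,8],[-12,-2.5,0,0,0,0,8],[-12,-0.5,0,0,0,0,8]]]}}

```text
time: 5.2
ee_pos: [0.4832, -0.2441, 0.0842]
orientation: [0.001, 0.773, 0.635, 0.001]
force: [12.5, 0.0, 3.2]
gripper_width: 0.128
finger_force: 21.0
```

{"name": "play_rows", "arguments": {"motion": [[[0,0,0,0,0,0,8],[0,0,0,0,0,0,8],[0,0,0,0,0,0,40],[0,0,0,0,0,0,40],[0,0,0,0,0,0,40]]]}}

```text
time: 5.62
ee_pos: [0.482, -0.2429, 0.0833]
orientation: [-0.0, 0.773, 0.635, -0.0]
force: [0.5, -0.0, -0.1]
gripper_width: 0.471
finger_force: 0.0
```

{"name": "play_rows", "arguments": {"motion": [[[0,0,-38,0,0,0,40],[0,0,-40,0,0,0,40],[12,28,-30,0,0,0,40],[13,27,-25,0,0,0,40],[13,27,-25,0,0,0,40]]]}}

```text
time: 6.03
ee_pos: [0.5702, -0.2211, 0.2426]
orientation: [0.0, 0.773, 0.635, 0.0]
force: [-0.2, -0.5, -0.6]
gripper_width: 0.467
finger_force: 0.0
```

```bash
python3 - <<'E'
from h import *
p,r,o=pose(); print(p.round(4))
c=get_calibration('wrist');im=snapshot('wrist')
for l in ("handpiece","clamp_post"):
    print(l,[(np.round(d['position']).tolist(),round(d['p'],2)) for d in nets.look_for(l,'wrist')[:4]])
print('exp nose',proj(c,[.570,-.2215,.116]),'post',proj(c,[.482,-.243,.089]),'grasp level',proj(c,[.570,-.2215,.082]))
ct=get_calibration('top');t=snapshot('top')
print('top exp nose',proj(ct,[.570,-.2215,.116]))
cv2.imwrite('pics/w2.png',np.vstack([cv2.resize(im[200:420,180:460],(560,440),interpolation=3)])[:,:,::-1])
cv2.imwrite('pics/t2.png',t[:,:,::-1])
E
```

```text
[ 0.5702 -0.2211  0.2426]
handpiece [([317.0, 219.0], 0.89), ([345.0, 308.0], 0.85)]
clamp_post [([275.0, 272.0], 0.94)]
exp nose [np.float64(320.48583381658295), np.float64(236.39191730061702)] post [np.float64(230.157823225765), np.float64(268.2798254647256)] grasp level [np.float64(320.47874150453265), np.float64(225.61199774502438)]
top exp nose [np.float64(433.3257972401473), np.float64(298.23398426922944)]
```

View pics/w2.png

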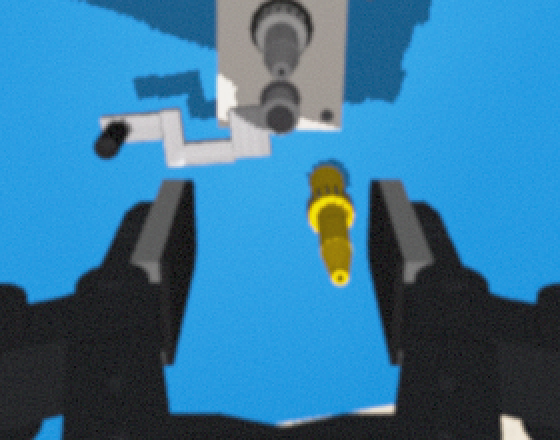

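The lever is open, with its post at crop (110,140). The handpiece still stands in the socket with its nose at px (320.5,235.5), as predicted. Next I grasp it.

{"name": "play_rows", "arguments": {"motion": [[[0,0,38,0,0,0,40],[0,0,38,0,0,0,40],[0,0,36,0,0,0,40],[0,0,35,0,0,0,40],[0,0,20,0,0,0,40]]]}}

```text
time: 6.65
ee_pos: [0.5664, -0.2212, 0.0693]
orientation: [-0.002, 0.773, 0.634, -0.002]
force: [-0.3, 0.3, 0.0]
gripper_width: 0.472
finger_force: 0.0
```

{"name": "play_rows", "arguments": {"motion": [[[0,0,0,0,0,0,40],[0,0,0,0,0,0,10],[0,0,0,0,0,0,10],[0,0,0,0,0,0,10],[0,0,0,0,0,0,10]]], "force": 80}}

```text
time: 7.07
ee_pos: [0.5702, -0.2216, 0.075]
orientation: [0.001, 0.773, 0.635, 0.001]
force: [-0.3, -0.4, 4.8]
gripper_width: 0.16
finger_force: 78.4
```

{"name": "play_rows", "arguments": {"motion": [[[0,0,0,0,0,0,10],[0,0,0,0,0,0,10],[0,0,-5,0,0,0,10],[0,0,-10,0,0,0,10],[0,0,-10,0,0,0,10]]]}}

```text
time: 7.48
ee_pos: [0.5696, -0.2214, 0.0997]
orientation: [0.0, 0.773, 0.635, 0.0]
force: [0.5, 0.1, -0.5]
gripper_width: 0.163
finger_force: 78.0
```

{"name": "play_rows", "arguments": {"motion": [[[0,0,-30,0,0,0,10],[0,0,-35,0,0,0,10],[0,0,-35,0,0,0,10],[0,0,-30,0,0,0,10],[0,0,-10,0,0,0,10]]]}}

```text
time: 7.9
ee_pos: [0.5708, -0.2222, 0.2443]
orientation: [0.003, 0.773, 0.635, 0.002]
force: [1.1, -0.7, -0.4]
gripper_width: 0.158
finger_force: 78.1
```

{"name": "play_rows", "arguments": {"motion": [[[15,-4,0,0,0,0,10],[30,-7,0,0,0,0,10],[35,-8,0,0,0,0,10],[35,-8,0,0,0,0,10],[35,-8,0,0,0,0,10]]]}}

```text
time: 8.32
ee_pos: [0.5639, -0.066, 0.2392]
orientation: [0.0, 0.773, 0.635, 0.0]
force: [0.3, -0.5, -2.3]
gripper_width: 0.161
finger_force: 78.2
```

{"name": "play_rows", "arguments": {"motion": [[[35,-8,0,0,0,0,10],[35,-8,0,0,0,0,10],[35,-8,0,0,0,0,10],[18,-4,0,0,0,0,10],[0,0,0,0,0,0,10]]]}}

```text
time: 8.73
ee_pos: [0.5604, 0.0638, 0.2389]
orientation: [-0.001, 0.771, 0.637, 0.001]
force: [0.6, -0.7, -0.3]
gripper_width: 0.163
finger_force: 78.2
```

```bash
python3 - <<'E'
from h import *
p,r,o=pose(); print(p.round(4),r.round(3).tolist())
c=get_calibration('wrist');im=snapshot('wrist');im2=snapshot('side');cs=get_calibration('side')
for l in ("sleeve_top","handpiece"):
    print(l,[(np.round(d['position']).tolist(),round(d['p'],2)) for d in nets.look_for(l,'wrist')[:4]])
for z in (.082,.07,.06): print('exp',proj(c,[.559,.1593,z]))
e=proj(c,[.559,.1593,.07]);x,y=int(e[0]),int(e[1]);print('origin',x-70,y-60)
cr=im[max(y-60,0):y+60,x-70:x+70]
cv2.imwrite('pics/w3.png',cv2.resize(cr,None,fx=5,fy=5,interpolation=3)[:,:,::-1])
g=proj(cs,p);print('side tcp',g);X,Y=int(g[0]),int(g[1]);cv2.imwrite('pics/s3.png',cv2.resize(im2[Y-60:Y+60,X-70:X+70],None,fx=5,fy=5,interpolation=3)[:,:,::-1])
E
```

```text
[0.5604 0.0638 0.2389] [[0.188, 0.982, -0.0], [0.982, -0.188, 0.002], [0.002, -0.0, -1.0]]
sleeve_top [([304.0, 110.0], 0.54)]
handpiece [([319.0, 312.0], 0.67)]
exp [np.float64(296.7706266253006), np.float64(113.614273044806)]
exp [np.float64(297.74506689600776), np.float64(114.5527509841258)]
exp [np.float64(298.49859897963347), np.float64(115.27847349202172)]
origin 227 54
side tcp [np.float64(272.01686751426155), np.float64(123.28983133908403)]
```

View pics/w3.png

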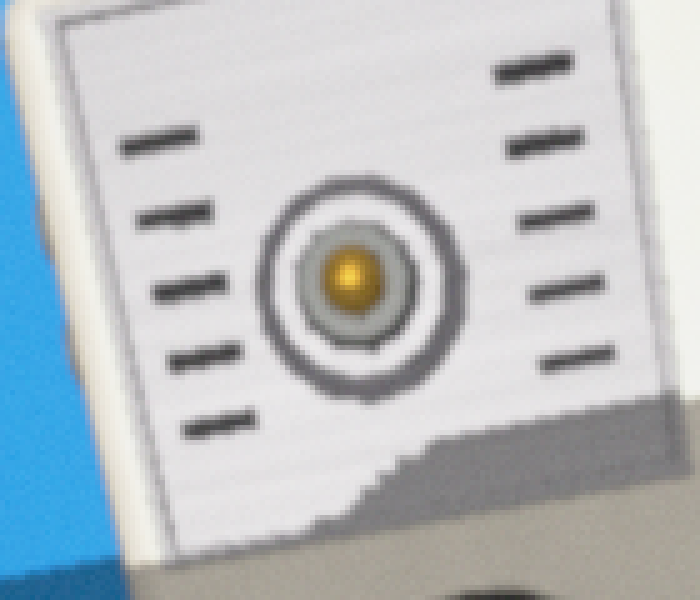

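View pics/s3.png

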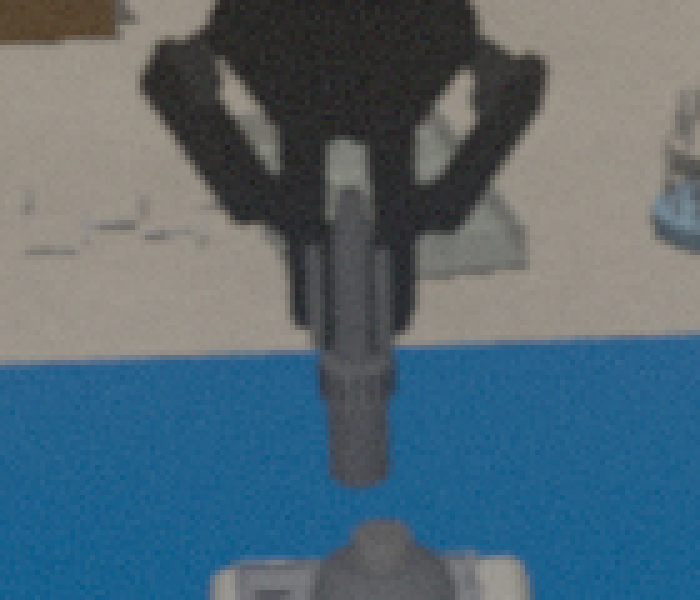

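The wrist crop (scale 5, origin 227,54) shows the sleeve centre at px (298.4,110.8) and the brass tip at (297.4,109.6). The side crop shows the handpiece held upright, centred between the fingers.

```bash
python3 - <<'E'
from h import *
p,r,o=pose()
c=get_calibration('wrist')
print('noz',atz(c,(298.4,110.8),.07).round(4),atz(c,(297.4,109.6),.082).round(4),'collar ring',atz(c,(227+362/5,54+286/5),.05).round(4))
im=snapshot('wrist')
ax=lambda h:p+np.array([0,0,-.063+h-.000])
for h in (0,.03,.046,.082,.104): print(h,proj(c,ax(h)))
X,Y=[int(v) for v in proj(c,ax(.06))];print(X-60,Y-70)
cv2.imwrite('pics/w4.png',cv2.resize(im[Y-70:min(Y+70,480),X-60:X+60],None,fx=4,fy=4,interpolation=3)[:,:,::-1])
E
```

```text
noz [0.5613 0.1555 0.07  ] [0.5613 0.1556 0.082 ] collar ring [0.5612 0.1565 0.05  ]
0 [np.float64(320.79905759356797), np.float64(264.955604751768)]
0.03 [np.float64(320.8544559313294), np.float64(285.4629913123533)]
0.046 [np.float64(320.89187179085934), np.float64(299.313614379408)]
0.082 [np.float64(321.00808298174127), np.float64(342.33273571736663)]
0.104 [np.float64(321.11501462315067), np.float64(381.9167484251283)]
260 243
```

View pics/w4.png

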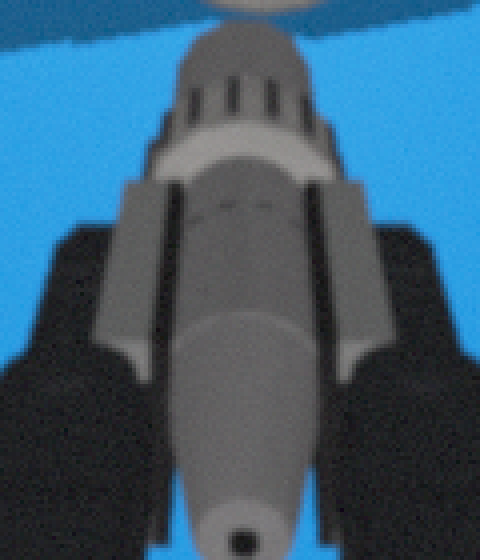

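Held handpiece matches its predicted pixels within about 1 mm, with the nose at (320.8,378.5). Next I move over the nozzle and measure there, where camera bias cancels.

{"name": "play_rows", "arguments": {"motion": [[[30,-6,0,0,0,0,10],[31,-6,0,0,0,0,10],[30,-6,0,0,0,0,10],[0,0,0,0,0,0,10],[0,0,0,0,0,0,10]]]}}

```text
time: 9.4
ee_pos: [0.5607, 0.152, 0.2384]
orientation: [-0.0, 0.772, 0.635, -0.0]
force: [-0.3, -0.6, -1.4]
gripper_width: 0.163
finger_force: 78.2
```

```bash
python3 - <<'E'
from h import *
p,r,o=pose();print(p.round(4),r.round(3).tolist())
c=get_calibration('wrist');im=snapshot('wrist')
for z in (.082,.07,.06): print('exp tcp axis',z,np.round(proj(c,[p[0],p[1],z]),1))
X,Y=[int(v) for v in proj(c,[p[0],p[1],.07])];print(X-60,Y-45)
cv2.imwrite('pics/w5.png',cv2.resize(im[Y-45:Y+55,X-60:X+60],None,fx=6,fy=6,interpolation=3)[:,:,::-1])
print([(np.round(d['position'],1).tolist(),round(d['p'],2)) for d in nets.look_for('sleeve_top','wrist')[:3]])
E
```

```text
[0.5607 0.152  0.2384] [[0.193, 0.981, -0.0], [0.981, -0.193, -0.0], [-0.0, -0.0, -1.0]]
exp tcp axis 0.082 [320.8 226.4]
exp tcp axis 0.07 [320.8 223. ]
exp tcp axis 0.06 [320.8 220.4]
260 178
[([317.9, 204.2], 0.78)]
```

View pics/w5.png

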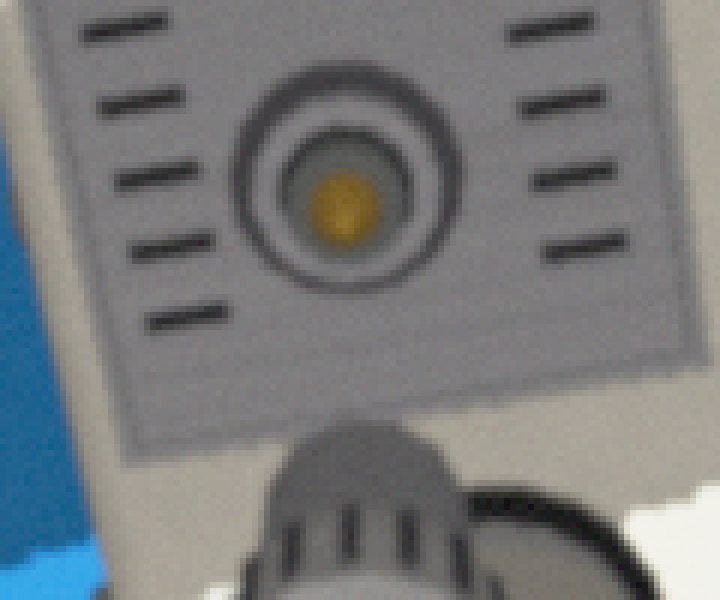

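```bash
python3 - <<'E'
from h import *
c=get_calibration('wrist');p,r,o=pose();print(p.round(4),np.array(c['xyz']).round(4),R(c).round(3).tolist())
for px,z in (((317.8,212.7),.082),((317.7,210.2),.07),((317.8,208),.06)): print(atz(c,px,z).round(4), delta(atz(c,px,z))[:2])
E
```

```text
[0.561  0.1498 0.2387] [0.5757 0.2246 0.3704] [[0.981, -0.187, -0.059], [-0.196, -0.936, -0.294], [0.0, 0.299, -0.954]]
[0.5608 0.1623 0.082 ] [12.3 -2.6]
[0.5606 0.162  0.07  ] [12.  -2.8]
[0.5606 0.162  0.06  ] [11.9 -2.8]
```

```bash
cat >> h.py <<'E'
def nozzle(z=.08):
    p,r,o=pose();c=get_calibration('wrist');im=snapshot('wrist')
    hsv=cv2.cvtColor(im,cv2.COLOR_RGB2HSV);x,y=[int(v) for v in proj(c,[.5605,.162,z])]
    m=np.zeros(hsv.shape[:2],np.uint8);m[y-20:y+20,x-20:x+20]=cv2.inRange(hsv,(12,120,60),(30,255,255))[y-20:y+20,x-20:x+20]
    M=cv2.moments(m,True);px=(M['m10']/M['m00'],M['m01']/M['m00'])
    w=atz(c,px,z);print(round(o['time'],2),p.round(4),np.round(px,1),M['m00'],w.round(4),(1000*r.T@(w-p))[:2].round(1))
E
python3 - <<'E'
from h import *
for i in range(4): nozzle()
E
```

```text
9.5 [0.561  0.1498 0.2387] [316.3 210. ] 97.0 [0.5599 0.1645 0.08  ] [14.3 -4. ]
9.55 [0.561  0.1497 0.2387] [316.2 210. ] 97.0 [0.5599 0.1644 0.08  ] [14.3 -4. ]
9.6 [0.561  0.1498 0.2387] [316.1 210. ] 98.0 [0.5598 0.1645 0.08  ] [14.2 -4.1]
9.65 [0.561  0.15   0.2387] [316.3 210.3] 96.0 [0.5599 0.1644 0.08  ] [14.  -3.9]
```

```bash
python3 - <<'E'
from h import *
p,r,o=pose();c=get_calibration('wrist')
for off in (8.5,9.5,10.5,11.5): print(off,np.round(proj(c,p+r@np.array([off/1000,0,.063])),1))
im=snapshot('wrist');g=cv2.cvtColor(im,cv2.COLOR_RGB2GRAY)
print(g[238:260,314:328:2].tolist())
E
```

```text
8.5 [320.8 252. ]
9.5 [320.8 250.4]
10.5 [320.8 248.9]
11.5 [320.8 247.3]
[[122, 126, 127, 123, 125, 125, 128], [127, 124, 127, 126, 123, 124, 124], [124, 127, 124, 125, 126, 125, 128], [125, 125, 125, 124, 128, 122, 126], [124, 125, 127, 125, 126, 125, 123], [125, 125, 126, 124, 119, 116, 120], [124, 116, 122, 117, 118, 121, 124], [116, 120, 123, 121, 126, 126, 132], [122, 124, 125, 123, 132, 133, 141], [122, 113, 114, 112, 132, 140, 146], [115, 105, 101, 95, 113, 120, 129], [105, 92, 90, 91, 97, 94, 110], [95, 92, 93, 88, 92, 91, 97], [91, 87, 92, 90, 90, 88, 86], [88, 92, 90, 91, 87, 91, 92], [91, 93, 95, 89, 91, 90, 91], [88, 93, 91, 91, 88, 92, 89], [92, 90, 90, 88, 89, 94, 92], [94, 93, 92, 93, 86, 89, 93], [95, 90, 90, 90, 86, 91, 92], [90, 95, 95, 90, 89, 92, 90], [93, 93, 89, 93, 95, 92, 92]]
```

{"name": "play_rows", "arguments": {"motion": [[[7,-2,10,0,0,0,10],[6.5,-1.7,20,0,0,0,10],[0,0,28,0,0,0,10],[0,0,20,0,0,0,10],[0,0,6,0,0,0,10]]]}}

```text
time: 10.17
ee_pos: [0.5581, 0.1654, 0.1511]
orientation: [-0.001, 0.773, 0.635, -0.002]
force: [-0.6, -0.4, -1.6]
gripper_width: 0.16
finger_force: 78.2
```

{"name": "play_rows", "arguments": {"motion": [[[0,0,0,0,0,0,10],[0,0,0,0,0,0,10],[0,0,0,0,0,0,10]]]}}

```text
time: 10.42
ee_pos: [0.5604, 0.1655, 0.1557]
orientation: [0.0, 0.773, 0.635, 0.001]
force: [0.2, 1.6, -0.4]
gripper_width: 0.162
finger_force: 78.2
```

```bash
python3 - <<'E'
from h import *
p,r,o=pose();print(p.round(4),o['force'].round(1),r.round(3)[:,2])
c=get_calibration('wrist');im=snapshot('wrist');s=snapshot('side');cs=get_calibration('side');t=snapshot('top');ct=get_calibration('top')
P=lambda c,a,z:np.round(proj(c,[p[0],p[1],z]) if a is None else proj(c,a),1)
X,Y=[int(v) for v in P(c,None,.07)];print('w org',X-40,Y-50,'axis .06,.07,.09',P(c,None,.06),P(c,None,.07),P(c,None,.09))
for nm,z,rad in (('collar',.06,15),('sleeve',.07,9.5),('rear',p[2]-.063,10.5)):
    for a in ((1,0),(0,1),(0,-1)): print(nm,a,np.round(proj(c,p+r@np.array([a[0]*rad/1e3,a[1]*rad/1e3,p[2]-z])),1))
A=cv2.resize(im[Y-50:Y+50,X-40:X+40],None,fx=6,fy=6,interpolation=3)
X,Y=[int(v) for v in P(ct,None,.08)];print('t org',X-26,Y-50);B=cv2.resize(t[Y-50:Y+50,X-26:X+26],None,fx=6,fy=6,interpolation=3)
cv2.imwrite('pics/w6.png',np.hstack([A,B])[:,:,::-1])
E
```

```text
[0.5604 0.1655 0.1557] [ 0.2  1.6 -0.4] [ 0.002  0.001 -1.   ]
w org 280 203 axis .06,.07,.09 [320.6 248.3] [320.7 253. ] [320.7 263.5]
collar (1, 0) [320.8 227.8]
collar (0, 1) [341.9 248.2]
collar (0, -1) [299.7 248.2]
sleeve (1, 0) [320.8 239.6]
sleeve (0, 1) [334.7 252.9]
sleeve (0, -1) [306.9 252.9]
rear (1, 0) [320.8 248.9]
rear (0, 1) [337.8 265. ]
rear (0, -1) [303.9 265. ]
t org 164 235
```

View pics/w6.png

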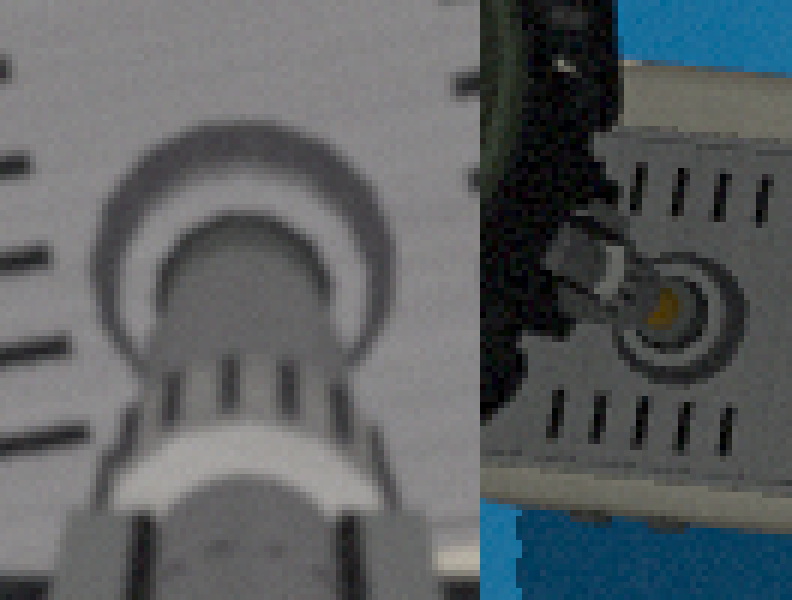

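The wrist half shows the collar ring centred at column 320.3 (expected 320.7), with its widest row near 248 (expected 248.2), so the alignment is within about 1 mm. I'll descend gently and watch the side forces.

{"name": "play_rows", "arguments": {"motion": [[[-0.5,0,3,0,0,0,10],[0,0,3,0,0,0,10],[0,0,3,0,0,0,10],[0,0,3,0,0,0,10],[0,0,3,0,0,0,10]]]}}

```text
time: 10.98
ee_pos: [0.5596, 0.1649, 0.1391]
orientation: [-0.0, 0.773, 0.635, -0.0]
force: [0.7, -0.4, -0.9]
gripper_width: 0.163
finger_force: 78.2
```

{"name": "play_rows", "arguments": {"motion": [[[0,0,1,0,0,0,10],[0,0,1,0,0,0,10],[0,0,0,0,0,0,10],[0,0,0,0,0,0,10]]]}}

```text
time: 11.32
ee_pos: [0.5596, 0.1646, 0.1375]
orientation: [0.0, 0.773, 0.635, -0.0]
force: [0.5, -1.7, -1.5]
gripper_width: 0.158
finger_force: 78.1
```

{"name": "play_rows", "arguments": {"motion": [[[0,0,1.5,0,0,0,10],[0,0,1.5,0,0,0,10],[0,0,1,0,0,0,10],[0,0,0,0,0,0,10],[0,0,0,0,0,0,10]]]}}

```text
time: 11.73
ee_pos: [0.5596, 0.1646, 0.1334]
orientation: [0.0, 0.773, 0.635, -0.0]
force: [0.3, -3.3, -3.4]
gripper_width: 0.158
finger_force: 78.0
```

{"name": "play_rows", "arguments": {"motion": [[[0,0,1,0,0,0,10],[0,0,1,0,0,0,10],[0,0,1,0,0,0,10],[0,0,0,0,0,0,10],[0,0,0,0,0,0,10]]]}}

```text
time: 12.15
ee_pos: [0.5597, 0.1648, 0.1306]
orientation: [0.0, 0.773, 0.635, 0.0]
force: [0.0, -5.0, 2.1]
gripper_width: 0.161
finger_force: 78.5
```

A side force of -5 N in y means I'm about 2-3 mm too far towards +y, so I correct that.

{"name": "play_rows", "arguments": {"motion": [[[-1,0,0,0,0,0,10],[-1,0,0,0,0,0,10],[0,0,0,0,0,0,10],[0,0,0,0,0,0,10]]]}}

```text
time: 12.48
ee_pos: [0.5595, 0.1635, 0.1307]
orientation: [-0.0, 0.773, 0.635, 0.0]
force: [0.4, 2.1, 3.1]
gripper_width: 0.161
finger_force: 78.6
```

{"name": "play_rows", "arguments": {"motion": [[[-1,0,0,0,0,0,10],[0,0,0,0,0,0,10],[0,0,0,0,0,0,10]]]}}

```text
time: 12.73
ee_pos: [0.5591, 0.1622, 0.1306]
orientation: [-0.0, 0.773, 0.635, 0.0]
force: [0.1, 1.9, 2.3]
gripper_width: 0.156
finger_force: 78.6
```

{"name": "play_rows", "arguments": {"motion": [[[0,0,1.5,0,0,0,10],[0,0,1.5,0,0,0,10],[0,0,1,0,0,0,10],[0,0,0,0,0,0,10],[0,0,0,0,0,0,10]]]}}

```text
time: 13.15
ee_pos: [0.5591, 0.162, 0.1265]
orientation: [-0.0, 0.773, 0.635, 0.0]
force: [-0.4, 3.6, 5.0]
gripper_width: 0.16
finger_force: 78.7
```

{"name": "play_rows", "arguments": {"motion": [[[0,0,1,0,0,0,10],[0,0,1,0,0,0,10],[0,0,0.5,0,0,0,10],[0,0,0,0,0,0,10],[0,0,0,0,0,0,10]]]}}

```text
time: 13.57
ee_pos: [0.5592, 0.162, 0.1242]
orientation: [-0.0, 0.773, 0.635, 0.0]
force: [-0.1, 3.2, 6.8]
gripper_width: 0.161
finger_force: 78.8
```

{"name": "play_rows", "arguments": {"motion": [[[1,0,0,0,0,0,10],[0,0,0.5,0,0,0,10],[0,0,0,0,0,0,10],[0,0,0,0,0,0,10]]]}}

```text
time: 13.9
ee_pos: [0.5592, 0.1625, 0.1236]
orientation: [0.0, 0.773, 0.635, -0.0]
force: [-1.4, 0.4, 6.0]
gripper_width: 0.158
finger_force: 78.8
```

{"name": "play_rows", "arguments": {"motion": [[[0,0,0.5,0,0,0,10],[0,0,0,0,0,0,10],[0,0,0,0,0,0,10]]]}}

```text
time: 14.15
ee_pos: [0.5593, 0.1625, 0.1231]
orientation: [0.0, 0.773, 0.635, -0.0]
force: [-0.5, 0.2, 6.2]
gripper_width: 0.158
finger_force: 78.8
```

{"name": "play_rows", "arguments": {"motion": [[[0,0,0.5,0,0,0,10],[0,0,0,0,0,0,10],[0,0,0,0,0,0,10]]]}}

```text
time: 14.4
ee_pos: [0.5593, 0.1626, 0.1229]
orientation: [0.0, 0.773, 0.635, -0.0]
force: [-1.8, 0.3, 12.9]
gripper_width: 0.162
finger_force: 80.0
```

{"name": "play_rows", "arguments": {"motion": [[[0,0,0.4,0,0,0,10],[0,0,0,0,0,0,10],[0,0,0,0,0,0,10],[0,0,0,0,0,0,10]]]}}

```text
time: 14.73
ee_pos: [0.5594, 0.1626, 0.1229]
orientation: [0.0, 0.773, 0.635, 0.0]
force: [-3.6, -0.6, 18.4]
gripper_width: 0.156
finger_force: 80.7
```

{"name": "play_rows", "arguments": {"motion": [[[0,0,0,0,0,0,10],[0,0,0,0,0,0,10],[0,0,0,0,0,0,10],[0,0,0,0,0,0,10],[0,0,0,0,0,0,10]]]}}

```text
time: 15.15
ee_pos: [0.5595, 0.1626, 0.1229]
orientation: [0.0, 0.773, 0.635, 0.0]
force: [-3.7, -1.2, 17.7]
gripper_width: 0.158
finger_force: 80.7
```

```bash
python3 -c "
from rig import ctrl
print(ctrl.observe()['force'],ctrl.close_job())"
```

```text
the job is handed in; nothing more can be done
[-3.71955606 -1.22448873 17.68118125] None
```

I swung the clamp lever open, lifted the steel handpiece out upright and pressed it onto the nozzle against the hard stop, then handed the job in with it still gripped (about 80 N) and pushed down with about 18 N; no verdict came back.

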